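# Open the light port by one click of its shutter

### The arm

A 6-joint arm with a two-finger parallel gripper is mounted at the origin on a cart in front of the work surface, level with it; the furniture and walls round the work are solid. World frame = base frame: x ahead of the robot, y to its left, z up, the work surface at z = 0. Lengths are in m, angles in rad, forces in N, time in s.
With the tool pointing down it reaches from about 0.25 to 0.8 m from the base axis. Payload 8.5 kg.
Tool frame: the origin (TCP) lies at the very end of the fingers, on their centre line; the grasp point (between the pads) lies 19 mm behind it (robot.grip_depth is the distance from the TCP to the grasp point, in m); z points along the fingers, y is the line along which they close (so a half turn about z gives the same grasp; the last joint's range is limited). The gripper opens to 85 mm and grips with 20 to 120 N. Pads are 22 mm wide; open, the fingers measure 114 mm over their backs; the gripper's body (76 mm by 85 mm) begins 54 mm behind the grasp point. The pads swing forward as they close: fully open they stand 13 mm farther back than shut.
Start: joints at [-1.234, 0.238, -0.013, 1.319, 0, 1.571], TCP at [0.173, -0.495, 0.231] pointing down, gripper open.
Joint ranges: [-2.66, 2.66], [-1.03, 1.9], [-1.14, 1.46], [-1.82, 2.27], [-1.45, 1.34], [-3.14, 3.14]. Speed limits (rad/s): [2.22, 2.22, 2.79, 3.14, 3.14, 3.14].

### API

Orientations are given as a 3x3 rotation matrix whose columns are the frame's x, y, z axes.
In Python, from cell import telemetry, cams, robot gives the robot as it stands.
- The arm moves only by the shell command python3 -m handwheel 'ROWS' [FORCE]. ROWS is JSON, a list of rows, each an object with "grip": the closure, from 0 (fully open) to 1 (shut); "translation": the shift along the world's x, y, z in m, a list of three; "rot": the turn, a rotation vector about the world's x, y, z in degrees, a list of three. A call has 1 to 8 rows; each row shifts and turns the commanded pose from where the row before left it; what a row does not reach is not made up. A row lasts 1/8 s, in which the tool goes at most 62.5 mm and 10.7 degrees, less where a joint would pass 70% of its speed; a pose out of reach is approached as far as the arm can. A call with a gripper value outside its range is refused whole. The fingers move at their own pace and stop on an object; FORCE is the grip in N (left out, the last holds). Time passes only in rows, so rows that do not move let the fingers close. It gives the time, the measured TCP pose, the force, the opening and the grip force at its end, in the units of the state.
- telemetry.get_state(): the state, without advancing time (a new reading comes with each control period).
- cams.snapshot(name): name is "side" or "top" or "wrist"; returns the picture (400x640x3 uint8, red, green, blue); there is no depth.
- cams.camera_info(name): a dict with "vfov" (degrees; the focal length in pixels is half the picture's height over the tangent of half this angle, whatever the lens; pixels are square), "cx", "cy" (the principal point, pixels), "R" (3x3) and "t" (3): a world point X has camera coordinates R X + t. Camera axes: x right, y down, z forward; pixel columns grow to the right and rows downward; lengths in m; the calibration is good to about 2 mm. A picture is of the moment at which its call begins: read the wrist's pose just before it. camera_info takes no time and is no camera call; for the wrist camera it gives the pose at the moment of the call.
- robot.finish_job(): hands the job in; it is judged then, once.
The state is a dict: "time_s": time; "joints": joint angles; "qvel": joint speeds; "joint_efforts": joint torques, N m; "eef_pos": TCP position; "tcp_rot": TCP orientation; "contact_force": force on the tool from outside, world axes, zero at the start; "wrist_torque": the same for the moment, N m; "width": finger opening in m; "grip_force": force on a finger pad.
Only numpy, scipy, OpenCV 4.12 (cv2) and the standard library are available. Lean on these libraries where they do the work, as an engineer would, in place of code of your own. Each camera call takes 0.05 s, during which the arm holds its last target. There are 200 camera calls.

### The job

Open the light box for a reading: move the bottle that stands in the shutter plate's way aside and leave it standing upright on the worktop, clear of the plate's path. Then push the shutter plate by its yellow tab across the port until it clicks into its next stop, with the open window over the port, without running past that stop. Finally press the green lamp button fully down and let go; do not knock over or shift the other things around.

Things in the scene. Friction and masses are not known exactly. Their poses are not given: they have to be found in the camera images.
- light_box: Fixed white box, 55 mm high; origin on the worktop under the light port. In its own frame it spans x -95 to +55 mm and y -90 to +90 mm; the front ledge with the green button is at -x. On top a black shutter plate slides along the box's y between two dark rails (x = -50 to -38 and +38 to +50 mm, top at z = 69 mm).
- light_port (a point): Centre of the round, bright light port in the top of the box, 55 mm above the worktop, straight above the origin of light_box.
- shutter (a joint): Travel (m) of the shutter plate along the box's +y. Spring-indexed stops: 0 blank part (red spot) over the port, 0.050 open window, 0.100 amber filter. Starts at or near 0: the next stop is 0.050. About 7 N moves it out of a stop; past 0.025 it jumps by itself to 0.050. The same push drives it on from 0.050; past 0.075 it jumps to 0.100.
- shutter_tab (a point): Middle of the outer (-y) face of the yellow push tab that stands upright on the -y end of the shutter plate, 83 mm above the worktop. The tab is 66 mm wide (x), 8 mm thick (y) and stands from the plate's top to 97 mm above the worktop; push it towards the box's +y (or back from its other face).
- shutter_window (a point): Centre of the plate's open round window (36 mm), at the plate's top, 63 mm above the worktop. The plate is 78 mm wide (x), 260 mm long (y), 6 mm thick, this point its middle: at joint 0 it spans y -180 to +80 mm in the box's frame, at 0.050 y -130 to +130 mm, so it comes out over the +y end of the box.
- lamp_button (a joint): Travel (m) of the round green lamp button, 0 up, 0.006 fully pressed; springs back by itself; about 4 N.
- lamp_button_top (a point): Centre of the top of the green button (30 mm wide) on the box's front ledge; pressed straight down.
- white_jar: White jar with a white ribbed cap and a green label, 58 mm across, 97 mm tall, 0.14 kg; origin at the centre of its underside, z up. Either this or the amber bottle stands close to the +y end of the light box, in the plate's way; the other stands elsewhere.
- amber_bottle: Brown bottle with a black cap and a green label, 51 mm across, 118 mm tall, 0.2 kg; origin at the centre of its underside, z up. Either this or the white jar stands in the plate's way.
- clear_beaker: Bystander, to be left alone: clear empty glass beaker, 109 mm wide, 139 mm tall; origin at the centre of its underside
- red_cap_bottle: Bystander, to be left alone: white dropper bottle with a red cap, 64 mm wide, 184 mm tall; origin at the centre of its underside
- tips: Bystander, to be left alone: blue pipette-tip box with a frosted lid, 95x122x75 mm; origin at the centre of its underside
- timer: Bystander, to be left alone: flat white timer, 62x62x18 mm; origin at the centre of its underside
- calculator: Bystander, to be left alone: dark grey pocket calculator, 130x75x14 mm; origin at the centre of its underside
Things that resemble listed ones, but are neither listed nor needed, are in the scene too. What is shaped like the white_jar but pink, purple or turquoise is not meant.

How it is judged:
On the way, in this order (a step that is already met when the one before it is completed fails the run):
1. both bottles stand upright on the worktop, clear of the plate's path, with the port still closed ((x of white_jar in the frame of light_box above 0.066 m or x of white_jar in the frame of light_box below -0.066 m or y of white_jar in the frame of light_box above 0.158 m or y of white_jar in the frame of light_box below -0.2 m) and height (world z) of white_jar between -0.01 and 0.008 m and angle between each of white_jar, amber_bottle's own z axis and vertical below 0.06 rad and linear speed of each of white_jar, amber_bottle below 0.02 m/s and (x of amber_bottle in the frame of light_box above 0.066 m or x of amber_bottle in the frame of light_box below -0.066 m or y of amber_bottle in the frame of light_box above 0.158 m or y of amber_bottle in the frame of light_box below -0.2 m) and height (world z) of amber_bottle between -0.01 and 0.008 m and value of joint shutter below 0.02 m), for 0.2 s.
2. the shutter plate rests in its next stop, window over the port (value of joint shutter between 0.044 and 0.056 m and velocity of joint shutter between -0.01 and 0.01 m/s), for 0.3 s.
3. the lamp button is pressed down with the window over the port (value of joint shutter between 0.044 and 0.056 m and value of joint lamp_button above 0.004 m), for 0.05 s.
At the end, for the whole second after the job is handed in: Shutter at rest within 6 mm of its 0.050 stop, button up again, white jar and amber bottle standing still and upright (0.06 rad) on the worktop, clear of the plate: centre over 66 mm beside its centre line, or over 158 mm along it from the port at +y (200 mm at -y) (all of step 2 and (x of white_jar in the frame of light_box above 0.066 m or x of white_jar in the frame of light_box below -0.066 m or y of white_jar in the frame of light_box above 0.158 m or y of white_jar in the frame of light_box below -0.2 m) and height (world z) of white_jar between -0.01 and 0.008 m and angle between each of white_jar, amber_bottle's own z axis and vertical below 0.06 rad and linear speed of each of white_jar, amber_bottle below 0.02 m/s and (x of amber_bottle in the frame of light_box above 0.066 m or x of amber_bottle in the frame of light_box below -0.066 m or y of amber_bottle in the frame of light_box above 0.158 m or y of amber_bottle in the frame of light_box below -0.2 m) and height (world z) of amber_bottle between -0.01 and 0.008 m and value of joint lamp_button below 0.002 m); the robot touches nothing.
It fails at once if the shutter runs past its next stop (value of joint shutter above 0.07 m).
It fails at once if the lamp is pressed before the window is over the port (value of joint lamp_button above 0.004 m and value of joint shutter below 0.04 m).
It fails at once if a bottle is knocked over (angle between any of white_jar, amber_bottle's own z axis and vertical above 0.5 rad).
It fails at once if the plate is shoved against a bottle (contact force between shutter and white_jar above 1.5 N or contact force between shutter and amber_bottle above 1.5 N).
It fails at once if a bystander is shifted by more than 30 mm (distance of any of clear_beaker, red_cap_bottle, tips, timer, calculator from where it was at the start of the episode above 0.03 m).
It also fails if it takes over 72 s, if anything falls off the work surface, if the arm or the gripper's body presses on something with over 40 N, if the wrist force passes 120 N, or if a joint passes its speed limit or range.

## Working session

There is one attempt and no reset: what is moved stays moved. The work goes in short steps, Python scripts to look and compute and a shell command to move; the robot and the scene stay as the last step left them, time stands still between calls to the robot, and variables do not carry over. Pictures are saved under pics/ and viewed, at most 10 in all, crops included, and the job is handed in when it is done.

```bash
mkdir -p pics
python3 - <<'E'
from cell import telemetry,cams
import cv2
for n in("top","side"):
    cv2.imwrite(f"pics/{n}0.png",cams.snapshot(n)[:,:,::-1]); i=cams.camera_info(n);print(n,i)
s=telemetry.get_state();print(s)
E
```

```text
top {'vfov': 45.71746548830046, 'cx': 324.3370832863508, 'cy': 201.6499904965959, 'R': array([[-0.02657566, -0.9996314 ,  0.00554995],
       [-0.99261534,  0.02573098, -0.1185441 ],
       [ 0.1183576 , -0.00865935, -0.99293328]]), 't': array([-0.0232627 ,  0.57987983,  1.57325276])}
side {'vfov': 44.62733617353693, 'cx': 317.99565778451193, 'cy': 207.98782697306282, 'R': array([[-0.91263201, -0.40871962,  0.00714696],
       [-0.21803547,  0.47191469, -0.85425819],
       [ 0.34577933, -0.78118167, -0.51979983]]), 't': array([0.52477945, 0.20236847, 1.32328517])}
{'time_s': 0.1, 'joints': array([-1.23400352e+00,  2.38701081e-01, -1.41545739e-02,  1.31917150e+00,
        2.95646878e-06,  1.57083947e+00]), 'qvel': array([ 0.00097218, -0.00075948,  0.00197348,  0.00022748,  0.00027476,
       -0.00059949]), 'joint_efforts': array([-1.22143254e-03, -5.39721215e+01,  3.46997845e+01,  1.35330140e-02,
       -5.93326331e-05,  2.10267251e-05]), 'eef_pos': array([ 0.17337626, -0.49517061,  0.23075822]), 'tcp_rot': array([[ 9.43833628e-01,  3.30420821e-01, -4.03951975e-04],
       [ 3.30421068e-01, -9.43832912e-01,  1.16265838e-03],
       [ 2.90336854e-06, -1.23083032e-03, -9.99999243e-01]]), 'contact_force': array([-0.10803243,  0.61623375, -0.64770716]), 'wrist_torque': array([0.02075296, 0.03991305, 0.04856755]), 'grip_force': 0.0, 'width': 0.08531961649163265}
```

View pics/top0.png

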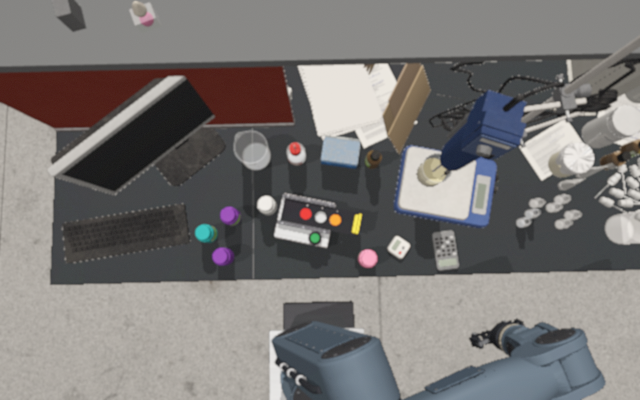

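View pics/side0.png

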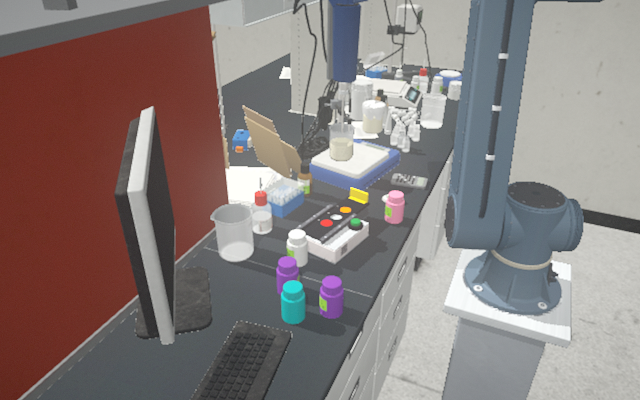

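White jar at top (266,205), side (298,248) has a white cap and stands at the box's +y end, so it is the one in the way. The purple jars at top (229,215) and (222,256), turquoise (205,233) and pink (368,259) are the wrong colours. Amber bottle (374,157), red spot (306,214), tab (357,223), button (315,238).

```bash
cat > h.py <<'E'
import numpy as np,cv2
from cell import telemetry,cams
def ray(i,u,v,h=400):
    f=h/2/np.tan(np.radians(i["vfov"]/2)); R=np.array(i["R"]);t=np.array(i["t"])
    return -R.T@t, R.T@np.array([(u-i["cx"])/f,(v-i["cy"])/f,1.])
def onz(i,u,v,z):
    c,d=ray(i,u,v); return c+d*(z-c[2])/d[2]
def proj(i,X):
    f=200/np.tan(np.radians(i["vfov"]/2)); p=np.array(i["R"])@X+i["t"]; return f*p[0]/p[2]+i["cx"],f*p[1]/p[2]+i["cy"]
def tri(a,p,b,q):
    c,d=ray(a,*p);e,g=ray(b,*q)
    s=np.linalg.lstsq(np.c_[d,-g],e-c,rcond=None)[0]
    return (c+d*s[0]+e+g*s[1])/2, np.linalg.norm(c+d*s[0]-e-g*s[1])
HS={"red":[(0,8),(170,180)],"green":[(50,85)],"yellow":[(26,34)],"orange":[(12,22)]}
def blobs(img,col,roi,smin=140,vmin=70):
    x0,y0,x1,y1=roi; h=cv2.cvtColor(img[y0:y1,x0:x1],cv2.COLOR_RGB2HSV); m=0
    for a,b in HS[col]: m=m|cv2.inRange(h,(a,smin,vmin),(b,255,255))
    n,l,s,c=cv2.connectedComponentsWithStats(m)
    return sorted([(int(s[k,4]),(c[k]+[x0,y0]).round(1).tolist(),(s[k,:4]+[x0,y0,0,0]).tolist()) for k in range(1,n) if s[k,4]>5],reverse=True)[:3]
E
python3 - <<'E'
from h import *
t,s=[cv2.cvtColor(cv2.imread(f"pics/{n}0.png"),cv2.COLOR_BGR2RGB) for n in("top","side")]
it,is_=cams.camera_info("top"),cams.camera_info("side")
Z={"red":.063,"orange":.063,"yellow":.09,"green":.0}
R={"red":((298,200,315,225),(312,215,335,232)),"orange":((325,208,345,230),(335,203,355,217)),"yellow":((345,205,370,240),(342,180,372,207)),"green":((305,228,325,248),(345,215,365,232))}
for c in R:
    a=blobs(t,c,R[c][0],90,60);b=blobs(s,c,R[c][1],90,60);print(c,a,b)
    if a and b:
        p,e=tri(it,a[0][1],is_,b[0][1]);print("  tri",p.round(3),e.round(4),"onz",onz(it,*a[0][1],Z[c]).round(3),onz(is_,*b[0][1],Z[c]).round(3))
for n,u,z in(("jar",(266,205),.097),("amber",(374,157),.118),("redcap",(295,149),.184),("tips",(341,145),.075),("pink",(368,258),.097),("timer",(399,247),.018),("beaker",(250,148),.139)):print(n,onz(it,*u,z).round(3))
c=np.hstack([cv2.resize(t[130:270,190:390],(800,560),interpolation=cv2.INTER_CUBIC)[:,:600],]);d=cv2.resize(s[180:320,250:400],(600,560),interpolation=cv2.INTER_CUBIC)
cv2.imwrite("pics/crop.png",cv2.resize(np.hstack([c,d]),(800,373))[:,:,::-1])
E
```

```text
red [(146, [305.2, 213.5], [299, 207, 14, 14])] [(79, [326.2, 222.6], [320, 219, 13, 8])]
  tri [0.537 0.026 0.063] 0.0008 onz [0.538 0.026 0.063] [0.537 0.026 0.063]
orange [(119, [334.9, 219.4], [329, 214, 13, 12])] [(47, [345.0, 209.4], [340, 206, 11, 7])]
  tri [ 0.515 -0.072  0.061] 0.0007 onz [ 0.516 -0.072  0.063] [ 0.514 -0.068  0.063]
yellow [(142, [356.4, 223.4], [352, 214, 10, 20])] [(214, [358.2, 195.3], [348, 187, 20, 17])]
  tri [ 0.498 -0.141  0.079] 0.0017 onz [ 0.498 -0.14   0.09 ] [ 0.492 -0.124  0.09 ]
green [(84, [314.6, 237.6], [310, 233, 10, 10])] [(61, [355.3, 221.5], [351, 218, 10, 8])]
  tri [ 0.456 -0.003  0.072] 0.001 onz [ 0.46  -0.002  0.   ] [ 0.491 -0.109  0.   ]
jar [0.566 0.152 0.097]
amber [ 0.711 -0.203  0.118]
redcap [0.729 0.05  0.184]
tips [ 0.764 -0.099  0.075]
pink [ 0.386 -0.173  0.097]
timer [ 0.42  -0.287  0.018]
beaker [0.746 0.196 0.139]
```

View pics/crop.png

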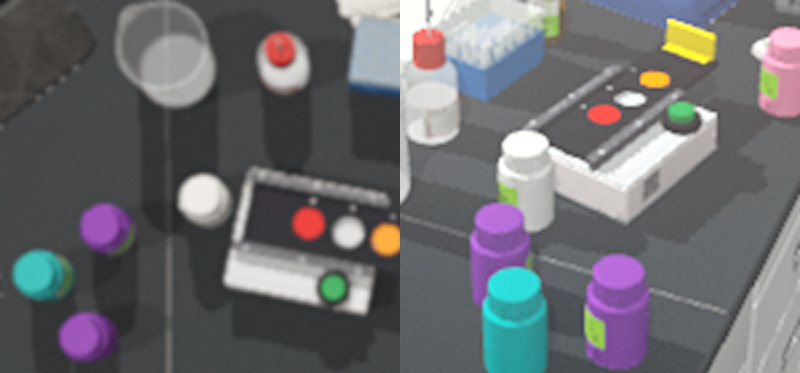

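The crop shows the white jar with a white ribbed cap and green label, right at the box's +y end. Box origin is about (0.537, 0.026), with the box's +y along (0.219, 0.976). The jar is at local (0.001, 0.129). The tab and spots agree with the given sizes. I'll move above the jar with the fingers closing along box x.

```bash
python3 -m handwheel '[{"grip":0,"translation":[0.024,0.041,0.003],"rot":[0,0,3.6]},{"grip":0,"translation":[0.024,0.041,0.003],"rot":[0,0,3.6]},{"grip":0,"translation":[0.024,0.041,0.003],"rot":[0,0,3.6]},{"grip":0,"translation":[0.024,0.041,0.003],"rot":[0,0,3.6]},{"grip":0,"translation":[0.024,0.041,0.003],"rot":[0,0,3.6]},{"grip":0,"translation":[0.024,0.041,0.003],"rot":[0,0,3.6]},{"grip":0,"translation":[0.024,0.041,0.003],"rot":[0,0,3.6]},{"grip":0,"translation":[0.024,0.041,0.003],"rot":[0,0,3.6]}]' 40 >/dev/null
python3 -m handwheel '[{"grip":0,"translation":[0.024,0.041,0],"rot":[0,0,3.6]},{"grip":0,"translation":[0.024,0.041,0],"rot":[0,0,3.6]},{"grip":0,"translation":[0.024,0.041,0],"rot":[0,0,3.6]},{"grip":0,"translation":[0.024,0.041,0],"rot":[0,0,3.6]},{"grip":0,"translation":[0.024,0.041,0],"rot":[0,0,3.6]},{"grip":0,"translation":[0.024,0.041,0],"rot":[0,0,3.6]},{"grip":0,"translation":[0.024,0.041,0],"rot":[0,0,3.6]},{"grip":0,"translation":[0.009,0.0,0],"rot":[0,0,0]}]'
python3 - <<'E'
from h import *
i=cams.camera_info("wrist");im=cams.snapshot("wrist");cv2.imwrite("pics/w1.png",im[:,:,::-1])
s=telemetry.get_state();print(s["time_s"],s["eef_pos"],s["tcp_rot"].round(3),s["joints"].round(2))
print(i); print("jar pred",proj(i,np.array([.566,.152,.097])),"port",proj(i,np.array([.537,.026,.063])))
E
```

```text
time_s: 2.1
eef_pos: [0.5432, 0.122, 0.2543]
tcp_rot: [[0.284, 0.959, -0.001], [0.959, -0.284, 0.0], [-0.0, -0.001, -1.0]]
contact_force: [-0.4, -0.6, -0.2]
width: 0.0855
grip_force: 0.0
2.15 [0.54364431 0.12064247 0.25427279] [[ 0.286  0.958 -0.001]
 [ 0.958 -0.286 -0.   ]
 [-0.001 -0.001 -1.   ]] [ 0.22  0.29  0.11  1.4  -0.    2.08]
{'vfov': 62.72000379292428, 'cx': 318.7008916890188, 'cy': 199.14776742760966, 'R': array([[ 0.95918742, -0.28275996, -0.00250773],
       [-0.27045716, -0.91996988,  0.28373992],
       [-0.08253733, -0.27148153, -0.958898  ]]), 't': array([-0.48642776,  0.2162422 ,  0.47904129])}
jar pred (np.float64(333.2894506121258), np.float64(145.03154122639575)) port (np.float64(337.5966927062964), np.float64(257.19760400356836))
```

View pics/w1.png

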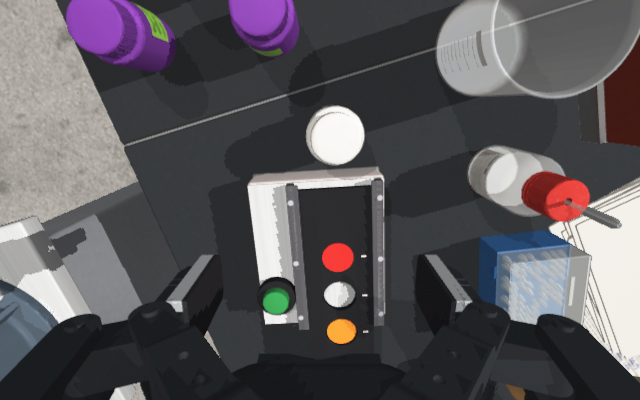

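The wrist view shows the jar cap at (335,135), red spot (338,257), amber spot (341,331), and button (275,301).

Run:
```python
from h import *
im=cv2.cvtColor(cv2.imread("pics/w1.png"),cv2.COLOR_BGR2RGB); i=cams.camera_info("wrist")
r=blobs(im,"red",(315,235,360,280),90)[0];o=blobs(im,"orange",(320,312,362,348),90)[0];g=blobs(im,"green",(250,280,300,320),90)[0]
print(r,o,g)
h=cv2.cvtColor(im,cv2.COLOR_RGB2HSV)[95:172,295:375]; m=cv2.inRange(h,(0,0,150),(180,60,255)); c=max(cv2.findContours(m,0,2)[0],key=cv2.contourArea);(u,v),rad=cv2.minEnclosingCircle(c);u+=295;v+=95
R=onz(i,*r[1],.063);O=onz(i,*o[1],.063);G=onz(i,*g[1],.072);J=onz(i,u,v,.097)
y=(R-O)[:2];print("L",np.linalg.norm(y));y/=np.linalg.norm(y);x=np.array([y[1],-y[0]])
print("R",R.round(4),"y",y.round(4),np.degrees(np.arctan2(-y[0],y[1])))
for n,p in(("G",G),("J",J)):d=(p-R)[:2];print(n,p.round(4),"local",(d@x).round(4),(d@y).round(4))
print(u,v,rad)
for p in (.18,.13,.0):print(p,[proj(i,np.array([*(R[:2]+x*a+y*.09),.055])) for a in(-.095,.055)])
```

```text
(777, [337.5, 257.1], [322, 242, 32, 31]) (604, [341.1, 330.9], [327, 318, 30, 26]) (571, [275.8, 300.6], [263, 287, 27, 27])
L 0.0979474538130097
R [0.5372 0.0246 0.063 ] y [0.2262 0.9741] -13.070825382266621
G [ 0.4561 -0.0034  0.072 ] local -0.0727 -0.0457
J [0.5706 0.1588 0.097 ] local 0.0022 0.1382
335.125 134.875 29.38174819946289
0.18 [(np.float64(244.68759459150004), np.float64(182.23365052035)), (np.float64(385.12833530981317), np.float64(173.98498518031465))]
0.13 [(np.float64(244.68759459150004), np.float64(182.23365052035)), (np.float64(385.12833530981317), np.float64(173.98498518031465))]
0.0 [(np.float64(244.68759459150004), np.float64(182.23365052035)), (np.float64(385.12833530981317), np.float64(173.98498518031465))]
```

```bash
python3 -m handwheel '[{"grip":0,"translation":[0.0125,0.0175,0],"rot":[0,0,1.7]},{"grip":0,"translation":[0.0125,0.0175,0],"rot":[0,0,1.7]},{"grip":0,"translation":[0,0,-0.035],"rot":[0,0,0]},{"grip":0,"translation":[0,0,-0.035],"rot":[0,0,0]},{"grip":0,"translation":[0,0,-0.03],"rot":[0,0,0]},{"grip":0,"translation":[0,0,0],"rot":[0,0,0]},{"grip":0,"translation":[0,0,0],"rot":[0,0,0]}]'
python3 - <<'E'
from h import *
i=cams.camera_info("wrist");im=cams.snapshot("wrist");cv2.imwrite("pics/w2.png",im[:,:,::-1])
s=telemetry.get_state();print(s["time_s"],s["eef_pos"]);p=s["eef_pos"];print("jar cap (meas)",proj(i,np.array([.569,.156,.097])),"tcp axis at cap h",proj(i,np.array([p[0],p[1],.097])))
E
```

```text
time_s: 3.02
eef_pos: [0.5678, 0.154, 0.1566]
tcp_rot: [[0.231, 0.973, 0.001], [0.973, -0.231, 0.0], [0.0, 0.001, -1.0]]
contact_force: [0.0, 0.0, 0.5]
width: 0.0855
grip_force: 0.0
3.075 [0.56817048 0.15421718 0.15689834]
jar cap (meas) (np.float64(318.92015177695635), np.float64(214.79221181502416)) tcp axis at cap h (np.float64(318.3117970397911), np.float64(217.58121590620615))
```

View pics/w2.png

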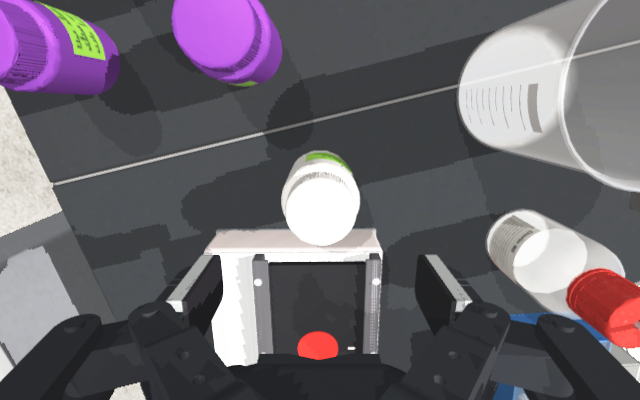

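The cap centre is at about (321,213), which matches the prediction of (319,215). Descend and grip.

```bash
python3 -m handwheel '[{"grip":0,"translation":[0.001,0.001,-0.03],"rot":[0,0,0]},{"grip":0,"translation":[0,0,-0.03],"rot":[0,0,0]},{"grip":0,"translation":[0,0,-0.03],"rot":[0,0,0]},{"grip":0,"translation":[0,0,-0.02],"rot":[0,0,0]},{"grip":0,"translation":[0,0,-0.014],"rot":[0,0,0]},{"grip":0,"translation":[0,0,0],"rot":[0,0,0]}]'
python3 -m handwheel '[{"grip":1,"translation":[0,0,0],"rot":[0,0,0]},{"grip":1,"translation":[0,0,0],"rot":[0,0,0]},{"grip":1,"translation":[0,0,0],"rot":[0,0,0]},{"grip":1,"translation":[0,0,0],"rot":[0,0,0]},{"grip":1,"translation":[0,0,0],"rot":[0,0,0]},{"grip":1,"translation":[0,0,0],"rot":[0,0,0]}]' 30
```

```text
time_s: 3.82
eef_pos: [0.5685, 0.1554, 0.0313]
tcp_rot: [[0.23, 0.973, -0.0], [0.973, -0.23, -0.0], [-0.0, -0.0, -1.0]]
contact_force: [-0.2, 0.2, 0.7]
width: 0.0848
grip_force: 0.0
time_s: 4.58
eef_pos: [0.5694, 0.1557, 0.0327]
tcp_rot: [[0.23, 0.973, 0.002], [0.973, -0.23, 0.001], [0.001, 0.002, -1.0]]
contact_force: [-0.1, -0.8, 6.2]
width: 0.0573
grip_force: 28.4
```

```bash
python3 -m handwheel '[{"grip":1,"translation":[0,0,0.02],"rot":[0,0,0]},{"grip":1,"translation":[0,0.0125,0.02],"rot":[0,0,0]},{"grip":1,"translation":[-0.005,0.0125,0.01],"rot":[0,0,0]},{"grip":1,"translation":[-0.025,0,0],"rot":[0,0,0]},{"grip":1,"translation":[-0.03,0,0],"rot":[0,0,0]},{"grip":1,"translation":[-0.03,0,0],"rot":[0,0,0]},{"grip":1,"translation":[-0.03,0,0],"rot":[0,0,0]},{"grip":1,"translation":[-0.02,0,0],"rot":[0,0,0]}]'
python3 -m handwheel '[{"grip":1,"translation":[0,0,0],"rot":[0,0,0]},{"grip":1,"translation":[0,0,-0.015],"rot":[0,0,0]},{"grip":1,"translation":[0,0,-0.015],"rot":[0,0,0]},{"grip":1,"translation":[0,0,-0.01],"rot":[0,0,0]},{"grip":1,"translation":[0,0,-0.006],"rot":[0,0,0]},{"grip":1,"translation":[0,0,-0.003],"rot":[0,0,0]},{"grip":1,"translation":[0,0,0],"rot":[0,0,0]}]'
```

```text
time_s: 5.58
eef_pos: [0.4266, 0.1806, 0.0812]
tcp_rot: [[0.229, 0.973, -0.001], [0.973, -0.229, -0.0], [-0.0, -0.001, -1.0]]
contact_force: [-0.0, -0.1, -1.4]
width: 0.0569
grip_force: 30.6
time_s: 6.45
eef_pos: [0.4288, 0.1806, 0.0327]
tcp_rot: [[0.23, 0.973, 0.0], [0.973, -0.23, 0.0], [0.0, 0.0, -1.0]]
contact_force: [-1.8, -0.8, 1.9]
width: 0.0569
grip_force: 30.9
```

```bash
python3 -m handwheel '[{"grip":0,"translation":[0,0,0],"rot":[0,0,0]},{"grip":0,"translation":[0,0,0],"rot":[0,0,0]},{"grip":0,"translation":[0,0,0],"rot":[0,0,0]},{"grip":0,"translation":[0,0,0],"rot":[0,0,0]},{"grip":0,"translation":[0,0,0.01],"rot":[0,0,0]},{"grip":0,"translation":[0,0,0.03],"rot":[0,0,0]},{"grip":0,"translation":[0,0,0.05],"rot":[0,0,0]},{"grip":0,"translation":[0,0,0.05],"rot":[0,0,0]}]'
python3 -m handwheel '[{"grip":1,"translation":[0,0,0.04],"rot":[0,0,0]},{"grip":1,"translation":[0.02,-0.06,0.03],"rot":[0,0,0]},{"grip":1,"translation":[0.015,-0.06,0],"rot":[0,0,0]},{"grip":1,"translation":[0.015,-0.06,0],"rot":[0,0,0]},{"grip":1,"translation":[0.01,-0.06,0],"rot":[0,0,0]},{"grip":1,"translation":[0,-0.06,0],"rot":[0,0,0]},{"grip":1,"translation":[0,-0.06,0],"rot":[0,0,0]},{"grip":1,"translation":[0,0,0],"rot":[0,0,0]}]'
python3 - <<'E'
from h import *
s=telemetry.get_state();print(s["eef_pos"],s["joints"].round(2))
ims=[];
for n in("wrist","side","top"):
    i=cams.camera_info(n);im=cams.snapshot(n);cv2.imwrite(f"pics/{n}3.png",im[:,:,::-1]);ims.append(im)
    for k,z in(((-.1765),.097),):
        print(n,"pred tab top-outer ends",[np.round(proj(i,np.array([.5372+.226*-.18+.974*a,.0246-.974*.18-.226*a,.097])),1) for a in(-.033,.033)])
cv2.imwrite("pics/m3.png",cv2.resize(np.vstack([np.hstack([ims[0][:,:,::-1],ims[1][:,:,::-1]])]),(800,250)))
E
```

```text
time_s: 7.45
eef_pos: [0.4282, 0.1804, 0.1744]
tcp_rot: [[0.23, 0.973, 0.0], [0.973, -0.23, 0.0], [0.0, -0.0, -1.0]]
contact_force: [0.3, 0.7, -0.3]
width: 0.0851
grip_force: 0.0
time_s: 8.45
eef_pos: [0.4859, -0.1768, 0.2394]
tcp_rot: [[0.235, 0.972, 0.0], [0.972, -0.235, -0.001], [-0.001, 0.0, -1.0]]
contact_force: [-0.0, 0.4, 0.5]
width: -0.0
grip_force: 0.0
[ 0.48589281 -0.17678168  0.2394243 ] [-0.35  0.22 -0.01  1.33 -0.    1.46]
wrist pred tab top-outer ends [array([285.2, 155.9]), array([361. , 155.3])]
side pred tab top-outer ends [array([368.5, 192.4]), array([351.2, 186.3])]
top pred tab top-outer ends [array([357.8, 233.8]), array([361.7, 213.8])]
```

View pics/m3.png

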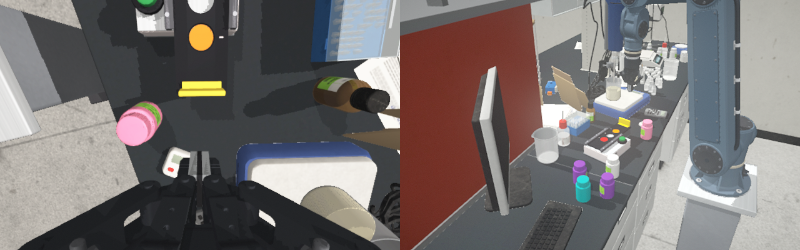

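The jar stands upright in front, clear of the plate. The tab (wrist x 285–360) is where predicted. I'll descend with the fingers closed outside the tab.

```bash
python3 -m handwheel '[{"grip":1,"translation":[0.004,-0.001,-0.03],"rot":[0,0,0]},{"grip":1,"translation":[0,0,-0.03],"rot":[0,0,0]},{"grip":1,"translation":[0,0,-0.03],"rot":[0,0,0]},{"grip":1,"translation":[0,0,-0.03],"rot":[0,0,0]},{"grip":1,"translation":[0,0,-0.03],"rot":[0,0,0]},{"grip":1,"translation":[0,0,-0.01],"rot":[0,0,0]},{"grip":1,"translation":[0,0,0],"rot":[0,0,0]}]'
python3 -m handwheel '[{"grip":1,"translation":[0.001,0.004,0],"rot":[0,0,0]},{"grip":1,"translation":[0.001,0.004,0],"rot":[0,0,0]},{"grip":1,"translation":[0.001,0.004,0],"rot":[0,0,0]},{"grip":1,"translation":[0.0005,0.002,0],"rot":[0,0,0]},{"grip":1,"translation":[0,0,0],"rot":[0,0,0]}]'
```

```text
time_s: 9.48
eef_pos: [0.4904, -0.1731, 0.0793]
tcp_rot: [[0.229, 0.973, -0.001], [0.973, -0.229, 0.0], [0.0, -0.001, -1.0]]
contact_force: [0.0, 0.1, 0.3]
width: -0.0002
grip_force: 0.0
time_s: 10.1
eef_pos: [0.4939, -0.1599, 0.0791]
tcp_rot: [[0.23, 0.973, 0.0], [0.973, -0.23, -0.0], [-0.0, 0.0, -1.0]]
contact_force: [-0.2, 1.3, 0.0]
width: -0.0002
grip_force: 0.1
```

```bash
python3 -m handwheel '[{"grip":1,"translation":[0.001,0.004,0],"rot":[0,0,0]},{"grip":1,"translation":[0.0005,0.002,0],"rot":[0,0,0]},{"grip":1,"translation":[0,0,0],"rot":[0,0,0]}]'
```

```text
time_s: 10.48
eef_pos: [0.4953, -0.1543, 0.0791]
tcp_rot: [[0.23, 0.973, -0.0], [0.973, -0.23, -0.001], [-0.001, -0.0, -1.0]]
contact_force: [-2.7, -4.0, 2.3]
width: -0.0001
grip_force: 2.3
```

```bash
python3 -m handwheel '[{"grip":1,"translation":[0.001,0.004,0],"rot":[0,0,0]},{"grip":1,"translation":[0.001,0.004,0],"rot":[0,0,0]},{"grip":1,"translation":[0.001,0.004,0],"rot":[0,0,0]},{"grip":1,"translation":[0,0,0],"rot":[0,0,0]}]'
```

```text
time_s: 10.98
eef_pos: [0.4982, -0.1419, 0.0791]
tcp_rot: [[0.23, 0.973, -0.0], [0.973, -0.23, 0.0], [0.0, -0.0, -1.0]]
contact_force: [-1.8, -2.0, 1.6]
width: 0.0001
grip_force: 1.4
```

```bash
python3 -m handwheel '[{"grip":1,"translation":[0.001,0.004,0],"rot":[0,0,0]},{"grip":1,"translation":[0.0005,0.003,0],"rot":[0,0,0]},{"grip":1,"translation":[0,0,0],"rot":[0,0,0]}]'
```

```text
time_s: 11.35
eef_pos: [0.5, -0.1345, 0.0789]
tcp_rot: [[0.23, 0.973, 0.0], [0.973, -0.23, 0.001], [0.001, -0.0, -1.0]]
contact_force: [0.5, 0.1, -0.5]
width: 0.0002
grip_force: 0.0
```

The force has dropped to zero, so it probably jumped. I'll back off and check.

```bash
python3 -m handwheel '[{"grip":1,"translation":[-0.004,-0.016,0],"rot":[0,0,0]},{"grip":1,"translation":[-0.001,-0.006,0.03],"rot":[0,0,0]},{"grip":1,"translation":[0,0,0.05],"rot":[0,0,0]},{"grip":1,"translation":[0,0,0.05],"rot":[0,0,0]},{"grip":1,"translation":[0,0,0],"rot":[0,0,0]}]'
python3 - <<'E'
from h import *
i=cams.camera_info("wrist");im=cams.snapshot("wrist");cv2.imwrite("pics/w4.png",im[:,:,::-1])
s=cams.snapshot("side");j=cams.camera_info("side");cv2.imwrite("pics/s4.png",s[:,:,::-1])
y=np.array([.226,.974])
for n,k,q,R in(("w",i,im,(200,0,450,330)),("s",j,s,(290,180,380,245))):
  for c in("red","orange","yellow"):
    for b in blobs(q,c,R,90)[:2]:
        P=onz(k,*b[1],.063 if c!="yellow" else .09); d=P[:2]-[.5372,.0246]; print(n,c,b[:2],"local",(d@[.974,-.226]).round(4),(d@y).round(4))
E
```

```text
time_s: 11.98
eef_pos: [0.4966, -0.1585, 0.2129]
tcp_rot: [[0.231, 0.973, 0.006], [0.973, -0.231, -0.002], [-0.001, 0.007, -1.0]]
contact_force: [-0.5, -0.2, -0.4]
width: 0.0
grip_force: 0.0
w red (1113, [222.9, 215.4]) local -0.0871 -0.217
w red (26, [262.2, 296.0]) local -0.0547 -0.3039
w orange (1614, [313.0, 19.8]) local -0.0009 -0.0519
w yellow (843, [313.9, 105.5]) local -0.0004 -0.1175
w yellow (791, [313.3, 117.2]) local -0.001 -0.1264
s red (84, [316.3, 229.6]) local 0.0002 0.0491
s orange (40, [336.2, 216.1]) local -0.003 -0.0468
s yellow (219, [349.8, 201.2]) local -0.0104 -0.108
```

View pics/w4.png

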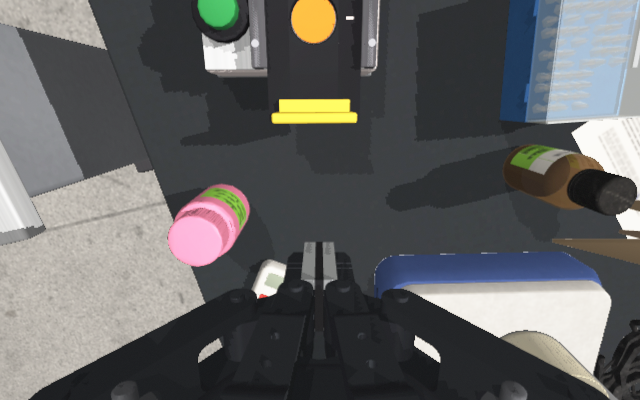

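The red spot is at local y=+0.049 and amber at −0.05, so the shutter sits in its 0.050 stop. Next is the button at (0.456, −0.003), top at about z=0.072.

```bash
python3 -m handwheel '[{"grip":1,"translation":[-0.0135,0.0515,0],"rot":[0,0,0]},{"grip":1,"translation":[-0.0135,0.0515,0],"rot":[0,0,0]},{"grip":1,"translation":[-0.0135,0.052,0],"rot":[0,0,0]},{"grip":1,"translation":[0,0,-0.04],"rot":[0,0,0]},{"grip":1,"translation":[0,0,-0.04],"rot":[0,0,0]},{"grip":1,"translation":[0,0,-0.04],"rot":[0,0,0]},{"grip":1,"translation":[0,0,-0.008],"rot":[0,0,0]},{"grip":1,"translation":[0,0,0],"rot":[0,0,0]}]'
python3 -m handwheel '[{"grip":1,"translation":[0,0,-0.006],"rot":[0,0,0]},{"grip":1,"translation":[0,0,-0.004],"rot":[0,0,0]},{"grip":1,"translation":[0,0,0],"rot":[0,0,0]}]'
```

```text
time_s: 13.08
eef_pos: [0.4539, -0.0022, 0.0808]
tcp_rot: [[0.23, 0.973, -0.002], [0.973, -0.23, 0.0], [-0.0, -0.002, -1.0]]
contact_force: [0.9, 0.6, 0.6]
width: 0.0005
grip_force: 0.0
time_s: 13.45
eef_pos: [0.4554, -0.0021, 0.0717]
tcp_rot: [[0.23, 0.973, 0.002], [0.973, -0.23, -0.0], [0.0, 0.002, -1.0]]
contact_force: [2.3, -0.3, 3.6]
width: 0.0001
grip_force: 1.7
```

```bash
python3 -m handwheel '[{"grip":1,"translation":[0,0,-0.003],"rot":[0,0,0]},{"grip":1,"translation":[0,0,-0.002],"rot":[0,0,0]},{"grip":1,"translation":[0,0,0],"rot":[0,0,0]}]'
```

```text
time_s: 13.82
eef_pos: [0.4558, -0.0021, 0.0701]
tcp_rot: [[0.23, 0.973, 0.005], [0.973, -0.23, -0.0], [0.001, 0.005, -1.0]]
contact_force: [-11.3, -0.4, 52.6]
width: 0.0001
grip_force: 26.3
```

52 N means something bottomed out. I'll release in small steps to see the spring zone and confirm it was the button.

```bash
for k in 1; do python3 -m handwheel '[{"grip":1,"translation":[0,0,0.003],"rot":[0,0,0]},{"grip":1,"translation":[0,0,0],"rot":[0,0,0]}]'; python3 -m handwheel '[{"grip":1,"translation":[0,0,0.003],"rot":[0,0,0]},{"grip":1,"translation":[0,0,0],"rot":[0,0,0]}]'; python3 -m handwheel '[{"grip":1,"translation":[0,0,0.003],"rot":[0,0,0]},{"grip":1,"translation":[0,0,0],"rot":[0,0,0]}]'; done | grep -E "eef|contact"
```

```text
eef_pos: [0.4555, -0.0021, 0.0707]
contact_force: [-0.9, -1.1, 20.4]
eef_pos: [0.455, -0.002, 0.0726]
contact_force: [2.4, -0.2, 2.4]
eef_pos: [0.4542, -0.002, 0.075]
contact_force: [1.3, 0.7, 1.6]
```

There is a soft spring zone from about 0.071 to 0.076 and a hard stop below it, so the button was fully pressed. Retreat and check.

```bash
python3 -m handwheel '[{"grip":1,"translation":[0,0,0.02],"rot":[0,0,0]},{"grip":1,"translation":[0,0,0.05],"rot":[0,0,0]},{"grip":1,"translation":[0,0,0.06],"rot":[0,0,0]},{"grip":1,"translation":[-0.03,-0.03,0.05],"rot":[0,0,0]},{"grip":1,"translation":[-0.03,-0.05,0.02],"rot":[0,0,0]},{"grip":1,"translation":[-0.02,-0.05,0],"rot":[0,0,0]},{"grip":1,"translation":[0,-0.05,0],"rot":[0,0,0]},{"grip":1,"translation":[0,0,0],"rot":[0,0,0]}]'
python3 - <<'E'
from h import *
im=np.hstack([cams.snapshot("side")[150:350,230:430],cams.snapshot("top")[120:320,190:390]])
cv2.imwrite("pics/f.png",cv2.resize(im,(800,400),interpolation=cv2.INTER_CUBIC)[:,:,::-1])
i=cams.camera_info("side")
s=cams.snapshot("side")
for c in("red","green"):print(c,blobs(s,c,(305,210,370,240),90))
E
```

```text
time_s: 15.58
eef_pos: [0.3748, -0.183, 0.272]
tcp_rot: [[0.235, 0.972, -0.002], [0.972, -0.235, 0.0], [0.0, -0.002, -1.0]]
contact_force: [1.5, -0.1, 0.5]
width: 0.0002
grip_force: 0.0
red [(83, [316.3, 229.5], [310, 226, 13, 8])]
green [(59, [355.1, 221.4], [351, 218, 10, 8])]
```

View pics/f.png

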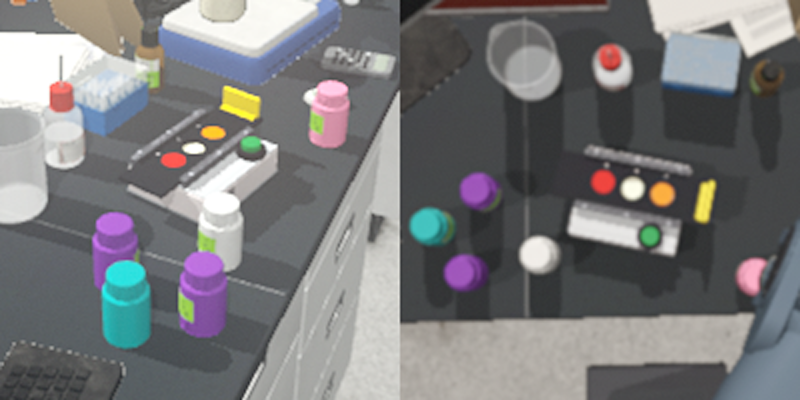

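The window glows over the port, the button is back up (green at the same pixel as at the start), and the jar stands upright and clear. The bystanders visible here look unmoved. Handing in.

```bash
python3 -c "
from cell import robot
print(robot.finish_job())"
```

```text
the job is handed in; nothing more can be done
None
```

The job is handed in with no verdict returned: the white jar stands upright in front of the box, the shutter is at its 0.050 stop with the window over the port, and the lamp button was pressed fully and has sprung back up.

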